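# Set a pump shaft to half its end float and clamp it

### The arm

A 6-joint arm with a two-finger parallel gripper is mounted at the origin on a cart in front of the work surface, level with it; the furniture and walls round the work are solid. World frame = base frame: x ahead of the robot, y to its left, z up, the work surface at z = 0. Lengths are in m, angles in rad, forces in N, time in s.
With the tool pointing down it reaches from about 0.35 to 0.975 m from the base axis. Payload 4.9 kg.
Tool frame: the origin (TCP) lies midway between the tips of the shut fingers; the grasp point (between the pads) lies 19 mm behind it; z points along the fingers, y is the line along which they close (so a half turn about z gives the same grasp; the last joint's range is limited). The gripper opens to 85 mm and grips with 20 to 120 N. Pads are 22 mm wide; open, the fingers measure 114 mm over their backs; the gripper's body (76 mm by 85 mm) begins 54 mm behind the grasp point. The pads swing forward as they close: fully open they stand 13 mm farther back than shut.
Start: joints at [-1.419, 0.053, 1.613, -0, 1.476, -0.119], TCP at [0.167, -0.602, 0.231] pointing down, gripper open.
Joint ranges: [-3.01, 3.01], [-1.01, 2.22], [0.06, 2.58], [-1.02, 4.17], [0.09, 2.62], [-3.14, 3.14]. Speed limits (rad/s): [2.57, 2.57, 3.14, 3.14, 3.14, 3.14].

### API

Orientations are given as a rotation vector (axis times angle).
In Python, from station import telemetry, optics, ctrl gives the robot as it stands.
- The arm moves only by the shell command python3 -m pendant 'ROWS' [FORCE]. ROWS is JSON, one flat list of numbers, 7 for each row, row after row: the turn, a rotation vector about the tool's x, y, z as a fraction of full scale, then the shift along the tool's x, y, z as a fraction of full scale, then the opening, from 0 (shut) to 1 (fully open). In form: [ax, ay, az, tx, ty, tz, fingers, ax, ay, az, tx, ty, tz, fingers, ...]. A call has 1 to 12 rows; each row is the pose to reach, as a shift and turn from the pose commanded when the call began, along the tool's axes at that moment; what a row does not reach only later rows make up. Full scale, the value 1, is 300 mm for a shift and 30 degrees for a turn. A row lasts 1/8 s, in which the tool goes at most 62.5 mm and 10.7 degrees, less where a joint would pass 70% of its speed; a pose out of reach is approached as far as the arm can. A call with a number of a shift or a turn outside -1 to 1 is refused whole. A call with a gripper value outside its range is refused whole. The fingers move at their own pace and stop on an object; FORCE is the grip in N (left out, the last holds). Time passes only in rows, so rows that repeat a pose let the fingers close. It gives the time, the measured TCP pose, the force, the opening and the grip force at its end, in the units of the state.
- telemetry.get_obs(): the state, without advancing time (a new reading comes with each control period).
- optics.get_image(name): name is "scene" or "top" or "wrist"; returns a dict with "image" (384x512x3 uint8, red, green, blue), "depth" (384x512 float32, m along the optical axis (not along the pixel's ray), 0 where there is no reading), "fx", "fy", "cx", "cy" (pixels), "rvec" (rotation vector, rad) and "tvec" (3), from world to camera coordinates, as OpenCV has them. Camera axes: x right, y down, z forward; pixel columns grow to the right and rows downward; lengths in m; the calibration is good to about 2 mm. A picture is of the moment at which its call begins.
- ctrl.finish_job(): hands the job in; it is judged then, once.
The state is a dict: "t": time; "q": joint angles; "dq": joint speeds; "effort": joint torques, N m; "tool_pos": TCP position; "tool_rot": TCP orientation; "contact_force": force on the tool from outside, world axes, zero at the start; "wrist_torque": the same for the moment, N m; "opening": finger opening in m; "grip_force": force on a finger pad.
Only numpy, scipy, OpenCV 4.12 (cv2) and the standard library are available. Lean on these libraries where they do the work, as an engineer would, in place of code of your own. Each camera call takes 0.05 s, during which the arm holds its last target. There are 200 camera calls.

### The job

Check the end float of the pump cartridge in the setting fixture and leave its shaft clamped at half float, ready for the thrust bearing. With the clamp lever still up, gently draw the shaft by its coupling hub all the way out until you feel its outer stop and keep about 8 N on that stop for half a second, then push it all the way in and do the same against its inner stop; never load a stop with more than 25 N. Then set the shaft halfway between the two stops, let go of it, and press the orange clamp lever fully down, without touching the gauge probe.

Things in the scene. Friction and masses are not known exactly. Their poses are not given: they have to be found in the camera images.
- pump_fixture: Setting fixture, fixed to the bench: base plate 112 x 292 x 14 mm with a pump cartridge (steel ring sections, green end covers, top 116 mm above the bench) lying level along its y axis. Origin: on the bench under the casing's middle. +y: along the shaft to the coupling hub, 'out'; -y: 'in'. -x: the side to which the clamp lever falls, towards the robot. Shaft axis: x = 0, z = 78 mm.
- hub (a point): Centre, on the shaft axis, of the plain dark-steel neck of the coupling hub at the shaft's outer end: 25 mm in diameter, plain for 17 mm to either side of this point, then a 31 mm collar inward and a 36 mm flange, 7 mm thick, outward, ending 25.5 mm out. 78 mm above the bench, moves with the shaft. Free on both sides, above and below; the green end cover ends 92 mm out from the fixture's origin.
- pump_shaft: The shaft, which only slides along the fixture's y (it does not turn). Origin on its axis, 140.5 mm inward of hub. Gland drag about 2 to 4 N: it stays where it is left, and that part of a pull does not reach a stop. Its stops are rigid seats hidden in the casing; the whole float is 8 to 13 mm and its middle up to 6 mm off the nominal place, differing each time: find both by feel.
- gauge_probe: Electronic gauge probe, a steel pencil 16 mm in diameter and 58 mm long, held in an aluminium block behind the shaft's inner end and in line with it, 130 mm to 240 mm inward (fixture -y) of the fixture's origin; its thin plunger rests on the shaft's inner end. Origin: its middle, on the shaft axis, 78 mm above the bench. Not to be touched.
- lever_pad (a point): Middle (also of the thickness) of the orange thumb pad of the clamp lever: 24 mm wide along the fixture's y, 36 mm long along the lever, 9 mm thick; 50 mm from the lever's pivot; the pad ends 66 mm from it. The lever swings in a plane across the shaft.
- lever_pivot (a point): Pivot of the clamp lever: 102 mm above the bench, over the shaft, 110 mm inward (fixture -y) of the fixture's origin; its axis is parallel to the shaft.
- clamp_lever (a joint): Lever angle, rad. 0: open, pad up and to the fixture's -x side, 1.05 rad above level. 1.05: fully down against a rigid stop, lever level on the -x side, its cam holding the shaft against some 10 N. Angle above level = 1.05 - value. Starts between 0 and 0.15 and stays where left. Pressing the pad down near its middle takes about 2 N, rising to 10 to 15 N as the cam bites.

How it is judged:
By the outcome, as a careful person would: the job done as asked, in the order asked, and still so for the second after the job is handed in, with the robot touching nothing.
It also fails if it takes over 58 s, if anything falls off the work surface, if the arm or the gripper's body presses on something with over 40 N, if the wrist force passes 120 N, or if a joint passes its speed limit or range.

## Working session

There is one attempt and no reset: what is moved stays moved. The work goes in short steps, Python scripts to look and compute and a shell command to move; the robot and the scene stay as the last step left them, time stands still between calls to the robot, and variables do not carry over. Pictures are saved under pics/ and viewed, at most 10 in all, crops included, and the job is handed in when it is done.

```bash
ls; mkdir -p pics
cat > h.py <<'E'
import numpy as np,cv2
from scipy.spatial.transform import Rotation as R
from station import telemetry,optics,ctrl
def cam(n):
    d=optics.get_image(n); d['R']=cv2.Rodrigues(np.array(d['rvec'],float))[0]; d['t']=np.array(d['tvec'],float).ravel(); return d
def cloud(d):
    h,w=d['depth'].shape; v,u=np.mgrid[:h,:w]; z=d['depth']
    p=np.stack([(u-d['cx'])/d['fx']*z,(v-d['cy'])/d['fy']*z,z],-1)
    return (p-d['t'])@d['R']   # R^T (p-t)
def save(d,f): cv2.imwrite('pics/'+f,d['image'][:,:,::-1])
E
python3 - <<'E'
from h import *
o=telemetry.get_obs(); print({k:np.round(v,3).tolist() for k,v in o.items()})
ims=[]
for n in ['scene','top']:
    d=cam(n); save(d,n+'0.png'); print(n,d['fx'],(-d['R'].T@d['t']).round(3)); np.save(n+'_cl.npy',cloud(d)); np.save(n+'_im.npy',d['image'])
E
```

```text
pics
{'t': 0.0, 'q': [-1.419, 0.053, 1.614, 0.0, 1.476, -0.119], 'dq': [-0.0, 0.0, -0.001, 0.001, -0.0, 0.001], 'effort': [0.001, -39.367, -37.018, -0.0, 0.007, -0.0], 'tool_pos': [0.167, -0.602, 0.23], 'tool_rot': [-3.111, -0.424, 0.0], 'contact_force': [0.535, 0.328, 0.725], 'wrist_torque': [0.018, -0.028, -0.052], 'grip_force': 0.0, 'opening': 0.085}
scene 396.8517353421819 [0.228 0.581 0.654]
top 479.1294916772082 [0.533 0.055 1.118]
```

View pics/scene0.png

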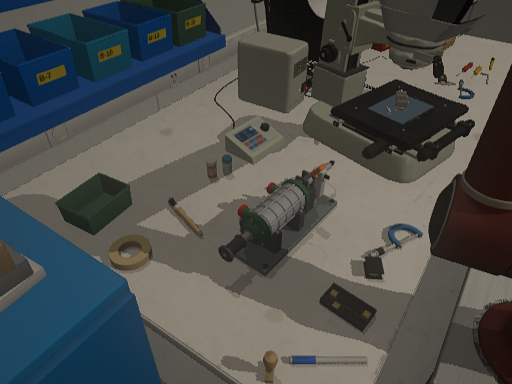

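View pics/top0.png

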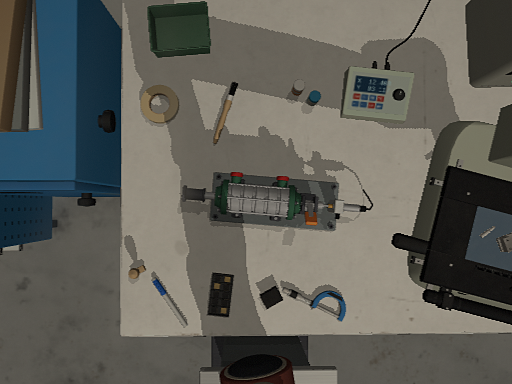

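The scene view shows the pump lying along world y. In the top view the dark hub is at about (192,194), the orange pad at (311,215) and the probe at (350,208). I'll measure these with the depth data.

Run:
```python
from h import *
c=np.load('top_cl.npy'); im=np.load('top_im.npy')
roi=np.zeros(c.shape[:2],bool); roi[160:250,170:385]=1
z=c[...,2]
print('bench z',np.median(z[100:150,250:290]), 'bounds')
hsv=cv2.cvtColor(im,cv2.COLOR_RGB2HSV)
# body pts above 60mm
m=roi&(z>0.06)
p=c[m]; 
# base plate
b=roi&(z>0.008)&(z<0.02)
ct=c[b][:,:2].astype(np.float32)
print('plate rect',cv2.minAreaRect(ct))
# hsv orange
o=roi&(hsv[...,0]>5)&(hsv[...,0]<18)&(hsv[...,1]>170)&(hsv[...,2]>90)
q=c[o]; print('orange',len(q),q.mean(0),q.min(0),q.max(0))
# casing axis: along y bins, x mean & zmax
mid=roi&(z>0.03)
for y0 in np.arange(-0.22,0.26,0.01):
    s=mid&(abs(c[...,1]-y0)<0.005)
    if s.sum()>3:
        pp=c[s]; print(round(y0,2),s.sum(),pp[:,0].min().round(4),pp[:,0].max().round(4),pp[:,2].max().round(4))
big=cv2.resize(im[165:245,170:385],None,fx=3.7,fy=3.7,interpolation=cv2.INTER_CUBIC)
cv2.imwrite('pics/topcrop.png',big[:,:,::-1])
```

```text
bench z -0.00037848139600808517 bounds
plate rect ((0.5338742733001709, -0.047790899872779846), (0.35901138186454773, 0.11578799039125443), 84.7975082397461)
orange 99 [ 0.50149411 -0.08147395  0.14694703] [ 0.49151328 -0.13615745  0.08148743] [ 0.52940765 -0.06967149  0.15873565]
-0.22 9 0.5201 0.5267 0.0808
-0.21 16 0.516 0.5268 0.0847
-0.2 25 0.5159 0.5269 0.087
-0.19 34 0.516 0.5313 0.0892
-0.18 34 0.5161 0.5313 0.0882
-0.17 34 0.5183 0.5314 0.0896
-0.16 37 0.5121 0.5401 0.0928
-0.15 80 0.5011 0.5401 0.0948
-0.14 101 0.5012 0.5406 0.095
-0.13 17 0.5251 0.5316 0.0834
-0.12 9 0.5273 0.5317 0.0827
-0.11 33 0.523 0.5382 0.0874
-0.1 51 0.5148 0.5536 0.1128
-0.09 131 0.4894 0.5537 0.1587
-0.08 151 0.4915 0.556 0.1584
-0.07 153 0.4916 0.5567 0.1566
-0.06 88 0.5121 0.5661 0.1129
-0.05 136 0.4999 0.5732 0.1184
-0.04 186 0.4998 0.5905 0.119
-0.03 193 0.504 0.5922 0.114
-0.02 214 0.497 0.5925 0.1165
-0.01 173 0.4971 0.5906 0.1145
0.0 155 0.4973 0.5736 0.1169
0.01 148 0.5087 0.5733 0.1137
0.02 132 0.5087 0.5758 0.1148
0.03 140 0.5109 0.5758 0.1153
0.04 148 0.511 0.5756 0.1165
0.05 250 0.5133 0.5783 1.1183
0.06 159 0.5042 0.5996 0.1155
0.07 226 0.5042 0.6012 0.1168
0.08 214 0.5043 0.6014 0.1151
0.09 155 0.5154 0.5844 0.1181
0.1 145 0.5113 0.5873 0.118
0.11 120 0.5136 0.5797 0.1177
0.12 45 0.5308 0.5651 0.0998
0.13 37 0.5438 0.5591 0.0887
0.14 51 0.5396 0.5676 0.0945
0.15 51 0.5396 0.5656 0.0937
0.16 53 0.5439 0.5656 0.0949
0.17 56 0.544 0.5679 0.0952
0.18 73 0.5398 0.5746 0.0976
0.19 19 0.5398 0.572 0.097
```

View pics/topcrop.png

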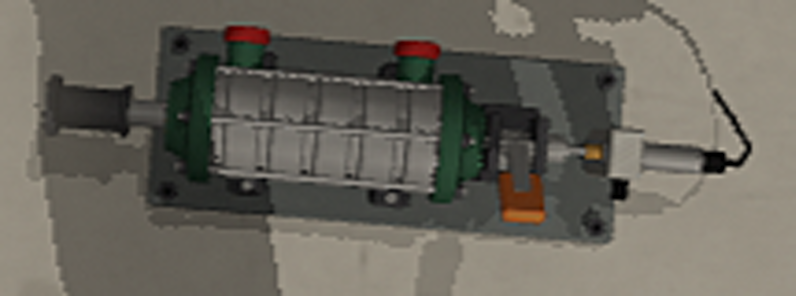

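The crop shows the hub neck at crop (90,107), the flange on its left, the orange pad at (522,200) and the probe at (672,158). The fixture is yawed about -5°.

Run:
```python
from h import *
P=[]
for n,cam_ in [('top',0),('scene',0)]:
    c=np.load(n+'_cl.npy').reshape(-1,3); im=np.load(n+'_im.npy').reshape(-1,3)
    hsv=cv2.cvtColor(im[None],cv2.COLOR_RGB2HSV)[0]
    near=(abs(c[:,0]-.54)<.13)&(c[:,1]>-.25)&(c[:,1]<.22)
    # shaft-axis: casing/hub/probe tops, fitted in slices by (min+max)/2 of x for pts z>0.078
    if n=='top':
        xs=[];ys=[]
        for y0 in list(np.arange(.15,.175,.004))+list(np.arange(-.195,-.165,.004))+list(np.arange(.01,.05,.004)):
            s=near&(abs(c[:,1]-y0)<.003)&(c[:,2]>.079)&(c[:,2]<.13)
            x=c[s,0]; xs.append((x.min()+x.max())/2); ys.append(y0)
        k=np.polyfit(ys,xs,1); print('axis',k,'resid mm',(1000*(np.polyval(k,ys)-xs)).round(1))
        yaw=-np.arctan(k[0]); print('yaw deg',np.degrees(yaw))
    e=np.array([-np.sin(yaw),np.cos(yaw)]); f=np.array([e[1],-e[0]])
    o0=np.array([np.polyval(k,.0285),.0285])
    L=np.c_[(c[:,:2]-o0)@f,(c[:,:2]-o0)@e,c[:,2]]
    nr=(abs(L[:,0])<.09)&(abs(L[:,1])<.27)
    pl=nr&(abs(L[:,2]-.014)<.004)
    q=L[pl]; print(n,'plate y',np.percentile(q[:,1],[.5,99.5]),'x',np.percentile(q[:,0],[.5,99.5]), 'z',np.median(q[:,2]))
    g=nr&(hsv[:,0]>50)&(hsv[:,0]<95)&(hsv[:,1]>110)&(L[:,2]>.06)&(abs(L[:,0])<.04)
    q=L[g]; print(' green y',np.percentile(q[:,1],[1,99]),len(q))
    o=nr&(hsv[:,0]>4)&(hsv[:,0]<19)&(hsv[:,1]>170)&(hsv[:,2]>80)&(L[:,2]>.1)
    q=L[o]; print(' orange',q.mean(0).round(4),q.min(0).round(4),q.max(0).round(4),len(q))
    h=nr&(L[:,1]>.1)&(abs(L[:,0])<.025)&(L[:,2]>.06)&(L[:,2]<.11)
    q=L[h]; 
    for y0 in np.arange(.09,.18,.003):
        s=q[abs(q[:,1]-y0)<.0015]
        if len(s): print('   %.3f n%d x %.4f %.4f zmax %.4f'%(y0,len(s),s[:,0].min(),s[:,0].max(),s[:,2].max()))
    print(o0)
o=telemetry.get_obs(); print(R.from_rotvec(o['tool_rot']).as_matrix().round(3))
```

```text
axis [0.09143201 0.54001537] resid mm [ 0.1  0.4 -0.3  0.   0.4 -0.4 -0.1 -0.4 -0.   0.3  0.7 -0.1  0.3 -0.5
 -0.1 -0.1 -0.9  0.6 -1.5 -1.   0.7  1.1 -1.   0.5  1.1]
yaw deg -5.224143010722601
top plate y [-0.18843025  0.10191578] x [-0.05544146  0.05583393] z 0.013445936301687073
 green y [-0.09337051  0.08715669] 403
 orange [-0.0313 -0.1119  0.148 ] [-0.0418 -0.1235  0.1308] [-0.0164 -0.1013  0.1587] 111
   0.099 n2 x 0.0051 0.0072 zmax 0.0829
   0.102 n7 x -0.0059 0.0071 zmax 0.0850
   0.105 n12 x -0.0063 0.0068 zmax 0.0884
   0.108 n9 x -0.0064 0.0066 zmax 0.0880
   0.111 n10 x -0.0068 0.0063 zmax 0.0871
   0.114 n24 x -0.0134 0.0147 zmax 0.0945
   0.117 n16 x -0.0136 0.0100 zmax 0.0928
   0.120 n17 x -0.0119 0.0122 zmax 0.0906
   0.123 n14 x -0.0120 0.0118 zmax 0.0910
   0.126 n19 x -0.0122 0.0116 zmax 0.0937
   0.129 n13 x -0.0104 0.0113 zmax 0.0949
   0.132 n18 x -0.0108 0.0110 zmax 0.0918
   0.135 n15 x -0.0110 0.0106 zmax 0.0927
   0.138 n12 x -0.0112 0.0105 zmax 0.0952
   0.141 n21 x -0.0115 0.0123 zmax 0.0924
   0.144 n14 x -0.0117 0.0122 zmax 0.0908
   0.147 n16 x -0.011
[... 332 characters left out ...]
334460378629Traceback (most recent call last):
  File "<stdin>", line 22, in <module>
    return _quantile_unchecked(
        a, q, axis, out, overwrite_input, method, keepdims, weights)
    return _ureduce(a,
                    func=_quantile_ureduce_func,
    ...<5 lines>...
                    overwrite_input=overwrite_input,
                    method=method)
    r = func(a, **kwargs)
    result = _quantile(arr,
                       quantiles=q,
    ...<2 lines>...
                       out=out,
                       weights=wgt)
    slices_having_nans = np.isnan(arr[-1, ...])
                                  ~~~^^^^^^^^^
IndexError: index -1 is out of bounds for axis 0 with size 0
```

Run:
```python
from h import *
for n in ['top','scene']:
    c=np.load(n+'_cl.npy').reshape(-1,3)
    print(n)
    for y0 in np.arange(-.65,.3,.1):
        print('%.2f'%y0,[ (lambda s: round(float(np.percentile(s,99)),2) if len(s)>5 else None)(c[(abs(c[:,1]-y0)<.05)&(abs(c[:,0]-x0)<.05)&(c[:,2]<.7),2]) for x0 in np.arange(.1,.75,.1)])
```

```text
top
-0.65 [None, None, None, None, None, None, None]
-0.55 [None, 0.0, 0.12, None, 0.13, 0.13, 0.14]
-0.45 [None, 0.0, 0.14, 0.16, 0.16, 0.16, 0.15]
-0.35 [None, 0.0, 0.12, 0.14, 0.14, 0.14, 0.05]
-0.25 [None, 0.0, 0.0, 0.11, 0.11, 0.0, 0.04]
-0.15 [0.0, 0.0, 0.01, 0.0, 0.09, 0.02, 0.03]
-0.05 [0.0, 0.29, 0.03, 0.0, 0.15, 0.11, 0.0]
0.05 [-0.18, 0.31, 0.27, 0.01, 0.12, 0.11, 0.01]
0.15 [0.0, 0.02, 0.02, 0.01, 0.11, 0.11, 0.02]
0.25 [None, 0.0, 0.01, 0.06, 0.0, 0.0, 0.02]
scene
-0.65 [-0.75, 0.0, 0.14, 0.14, 0.14, 0.08, None]
-0.55 [-0.75, 0.0, 0.37, 0.42, 0.16, 0.37, 0.37]
-0.45 [-0.75, 0.0, 0.4, 0.39, 0.41, 0.37, 0.36]
-0.35 [-0.75, -0.75, 0.43, 0.44, 0.43, 0.14, 0.06]
-0.25 [-0.75, -0.75, 0.0, 0.11, 0.11, 0.0, 0.04]
-0.15 [0.0, 0.0, 0.01, 0.0, 0.09, 0.0, 0.03]
-0.05 [0.03, 0.28, 0.02, 0.0, 0.15, 0.11, 0.0]
0.05 [0.27, 0.45, 0.24, 0.01, 0.11, 0.11, 0.0]
0.15 [0.0, 0.25, 0.02, 0.02, 0.11, 0.11, 0.02]
0.25 [None, 0.0, 0.01, 0.06, 0.0, 0.0, 0.02]
```

```bash
python3 -m pendant '[0,0,-0.8,0.226,-0.774,0,1, 0,0,-0.8,0.226,-0.774,0,1, 0,0,-0.8,0.226,-0.774,0,1, 0,0,-0.8,0.226,-0.774,0,1, 0,0,-0.8,0.226,-0.774,0,1, 0,0,-0.8,0.226,-0.774,0,1]' 30
cat > go.py <<'E'
from h import *
import sys
o=telemetry.get_obs(); p=np.array(o['tool_pos']); Rt=R.from_rotvec(o['tool_rot'])
x,y,z=map(float,sys.argv[1:4]); yaw=np.radians(float(sys.argv[4])) if len(sys.argv)>4 else -0.0912
f=np.array([np.cos(yaw),np.sin(yaw),0]); # wanted tool y, z down
Rw=R.from_matrix(np.c_[np.cross(f,[0,0,-1]),f,[0,0,-1]])
print('shift',(Rt.inv().apply(np.array([x,y,z])-p)/.3).round(4),'turn',(np.degrees((Rt.inv()*Rw).as_rotvec())/30).round(4),'t',o['t'])
E
python3 go.py 0.27 -0.25 0.23; python3 go.py 0.43 0.02 0.23
```

```text
t: 0.85
tool_pos: [0.1704, -0.3606, 0.2314]
tool_rot: [2.956, 1.062, -0.0]
contact_force: [-1.0, 0.0, 0.3]
opening: 0.0853
grip_force: 0.0
shift [ 0.4907 -0.0731  0.0044] turn [ 1.0000e-03  1.7000e-03 -1.5084e+00] t 0.85
shift [ 1.4749 -0.428   0.0036] turn [ 1.0000e-03  1.7000e-03 -1.5084e+00] t 0.85
```

```bash
python3 -m pendant '[0,0,-0.35,0.21,-0.03,0,1, 0,0,-0.6,0.42,-0.06,0,1, 0,0,-0.75,0.5,-0.08,0,1, 0,0,-0.75,0.7,-0.15,0,1, 0,0,-0.75,0.9,-0.22,0,1, 0,0,-0.75,1,-0.26,0,1, 0,0,-0.75,1,-0.26,0,1]' 
python3 go.py 0.5549 0.1629 0.20
```

```text
t: 1.72
tool_pos: [0.3535, -0.1084, 0.2313]
tool_rot: [-2.688, -1.624, 0.001]
contact_force: [-0.4, -0.1, -0.3]
opening: 0.0857
grip_force: 0.0
shift [1.1129 0.1732 0.1042] turn [-2.400e-03 -4.000e-04 -7.505e-01] t 1.725
```

```bash
python3 -m pendant '[0,0,-0.75,1,0.15,0,1, 0,0,-0.75,1,0.15,0,1, 0,0,-0.75,1,0.15,0,1, 0,0,-0.75,1,0.15,0,1, 0,0,-0.75,1,0.15,0,1, 0,0,-0.75,1,0.15,0,1, 0,0,-0.75,1,0.15,0,1]' 
python3 go.py 0.5549 0.1629 0.20
python3 - <<'E'
from h import *
d=cam('wrist'); save(d,'wrist1.png'); c=cloud(d); np.save('wrist_cl.npy',c)
yaw=-.0912; e=np.array([-np.sin(yaw),np.cos(yaw)]); f=np.array([e[1],-e[0]]); o0=np.array([.5426,.0285])
c=c.reshape(-1,3); L=np.c_[(c[:,:2]-o0)@f,(c[:,:2]-o0)@e,c[:,2]]
q=L[(L[:,1]>.1)&(abs(L[:,0])<.025)&(L[:,2]>.06)&(L[:,2]<.11)]
for y0 in np.arange(.1,.175,.002):
    s=q[abs(q[:,1]-y0)<.001]
    if len(s): print('%.3f n%d x %.4f %.4f zmax %.4f'%(y0,len(s),s[:,0].min(),s[:,0].max(),s[:,2].max()))
E
```

```text
t: 2.6
tool_pos: [0.5332, 0.133, 0.2305]
tool_rot: [-2.326, -2.11, 0.003]
contact_force: [0.3, -0.8, -0.4]
opening: 0.0854
grip_force: 0.0
shift [0.1062 0.0624 0.1016] turn [-0.003   0.0019 -0.0116] t 2.6
0.100 n14 x -0.0091 0.0056 zmax 0.0867
0.102 n27 x -0.0091 0.0057 zmax 0.0870
0.104 n30 x -0.0091 0.0056 zmax 0.0878
0.106 n27 x -0.0091 0.0054 zmax 0.0859
0.108 n26 x -0.0091 0.0054 zmax 0.0868
0.110 n4 x -0.0051 -0.0001 zmax 0.0868
0.112 n36 x -0.0163 0.0122 zmax 0.0944
0.114 n74 x -0.0163 0.0126 zmax 0.0943
0.116 n65 x -0.0153 0.0117 zmax 0.0932
0.118 n45 x -0.0133 0.0106 zmax 0.0913
0.120 n48 x -0.0133 0.0105 zmax 0.0919
0.122 n46 x -0.0133 0.0103 zmax 0.0911
0.124 n43 x -0.0133 0.0103 zmax 0.0910
0.126 n49 x -0.0133 0.0103 zmax 0.0918
0.128 n49 x -0.0133 0.0103 zmax 0.0911
0.130 n49 x -0.0133 0.0100 zmax 0.0916
0.132 n45 x -0.0133 0.0100 zmax 0.0915
0.134 n50 x -0.0133 0.0099 zmax 0.0913
0.136 n49 x -0.0133 0.0098 zmax 0.0907
0.138 n46 x -0.0133 0.0096 zmax 0.0909
0.140 n48 x -0.0133 0.0096 zmax 0.0919
0.142 n52 x -0.0133 0.0095 zmax 0.0912
0.144 n50 x -0.0133 0.0095 zmax 0.0911
0.146 n53 x -0.0133 0.0094 zmax 0.0919
0.148 n52 x -0.0133 0.0093 zmax 0.0921
0.150 n47 x -0.0133 0.0092 zmax 0.0916
0.152 n34 x -0.0192 0.0114 zmax 0.0962
0.154 n78 x -0.0192 0.0152 zmax 0.0965
0.156 n80 x -0.0192 0.0150 zmax 0.0970
0.158 n103 x -0.0191 0.0153 zmax 0.0966
0.160 n56 x -0.0161 0.0117 zmax 0.0932
```

View pics/wrist1.png

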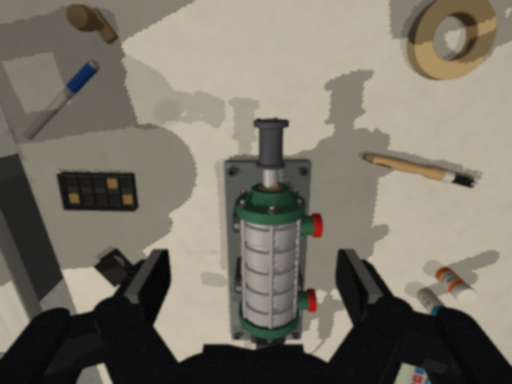

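The wrist view shows the hub at (270,145), clear on both sides, with its neck spanning local y 0.117–0.151. I'll move over it and descend.

```bash
python3 go.py 0.5538 0.1621 0.056
python3 -m pendant '[0,0,-0.01,0.105,0.06,0.0,1, 0,0,-0.01,0.105,0.06,0.1,1, 0,0,-0.01,0.105,0.06,0.25,1, 0,0,-0.01,0.105,0.06,0.4,1, 0,0,-0.01,0.105,0.06,0.52,1, 0,0,-0.01,0.105,0.06,0.58,1, 0,0,-0.01,0.105,0.06,0.58,1, 0,0,-0.01,0.105,0.06,0.58,1]'
python3 go.py 0.5538 0.1621 0.056
```

```text
shift [0.1042 0.0601 0.5827] turn [-0.0017  0.0014 -0.0127] t 2.65
t: 3.65
tool_pos: [0.5551, 0.164, 0.0594]
tool_rot: [2.319, 2.117, 0.004]
contact_force: [0.0, 0.1, -0.3]
opening: 0.0854
grip_force: 0.0
shift [-0.0068 -0.0038  0.0113] turn [ 0.0062 -0.0015  0.0004] t 3.65
```

```bash
python3 -m pendant '[0,0,0,-0.006,-0.004,0.011,1, 0,0,0,-0.006,-0.004,0.011,0.5, 0,0,0,-0.006,-0.004,0.011,0.4, 0,0,0,-0.006,-0.004,0.011,0.35]' 30
python3 go.py 0.5538 0.1621 0.056; python3 -c "
from h import *
print(telemetry.get_obs()['wrist_torque'])"
```

```text
t: 4.15
tool_pos: [0.5523, 0.1626, 0.0541]
tool_rot: [2.319, 2.119, 0.0]
contact_force: [-0.3, -0.6, -0.1]
opening: 0.0327
grip_force: 0.0
shift [-0.0012  0.005  -0.0062] turn [ 0.0004 -0.0001  0.0016] t 4.15
[-0.02176549  0.02757901  0.02756951]
```

```bash
python3 -m pendant '[0,0,0,0,0.005,-0.005,0.35, 0,0,0,0,0.005,-0.005,0.2, 0,0,0,0,0.005,-0.005,0.2, 0,0,0,0,0.005,-0.005,0.2]' 30
python3 go.py 0.5538 0.1621 0.056
```

```text
t: 4.65
tool_pos: [0.5541, 0.1624, 0.0559]
tool_rot: [2.319, 2.118, 0.001]
contact_force: [-0.1, -0.1, 2.8]
opening: 0.0239
grip_force: 29.3
shift [-0.0011 -0.0009 -0.0004] turn [ 0.0013 -0.0003  0.0014] t 4.65
```

```bash
cat > st.py <<'E'
from h import *
o=telemetry.get_obs(); yaw=-.0912; e=np.array([-np.sin(yaw),np.cos(yaw),0]); f=np.array([e[1],-e[0],0])
p=np.array(o['tool_pos'])-[.5426,.0285,0]; F=np.array(o['contact_force'])
print('t %.2f  y %.2f mm  x %.2f z %.2f | Fy %.2f Fx %.2f Fz %.2f grip %.1f open %.2f'%(o['t'],p@e*1e3,p@f*1e3,p[2]*1e3,F@e,F@f,F[2],o['grip_force'],o['opening']*1e3))
E
python3 st.py
python3 -m pendant '[0,0,0,0.002,0,0,0.2, 0,0,0,0.005,0,0,0.2, 0,0,0,0.007,0,0,0.2]'>/dev/null; python3 st.py
python3 -m pendant '[0,0,0,0.002,0,0,0.2, 0,0,0,0.005,0,0,0.2, 0,0,0,0.007,0,0,0.2]'>/dev/null; python3 st.py
```

```text
t 4.65  y 134.39 mm  x -0.75 z 55.87 | Fy -0.15 Fx -0.12 Fz 2.80 grip 29.3 open 23.88
t 5.03  y 135.93 mm  x -1.00 z 55.61 | Fy -4.76 Fx -0.85 Fz 3.78 grip 29.5 open 23.99
t 5.40  y 138.48 mm  x -1.01 z 55.59 | Fy -4.06 Fx -0.89 Fz 3.70 grip 29.5 open 24.42
```

```bash
python3 -m pendant '[0,0,0,0.002,0,0,0.2, 0,0,0,0.004,0,0,0.2, 0,0,0,0.005,0,0,0.2]'>/dev/null; python3 st.py
python3 -m pendant '[0,0,0,0.002,0,0,0.2, 0,0,0,0.004,0,0,0.2]'>/dev/null; python3 st.py
```

```text
t 5.78  y 138.50 mm  x -1.03 z 55.50 | Fy -10.55 Fx -0.26 Fz 4.72 grip 29.6 open 24.16
t 6.03  y 138.49 mm  x -1.03 z 55.44 | Fy -15.66 Fx -0.52 Fz 6.42 grip 29.7 open 24.07
```

```bash
python3 -m pendant '[0,0,0,-0.0025,0,0,0.2, 0,0,0,-0.0025,0,0,0.2, 0,0,0,-0.0025,0,0,0.2]'>/dev/null; python3 st.py;  python3 -m pendant '[0,0,0,0,0,0,0.2, 0,0,0,0,0,0,0.2, 0,0,0,0,0,0,0.2]'>/dev/null; python3 st.py
```

```text
t 6.40  y 138.48 mm  x -1.00 z 55.49 | Fy -12.02 Fx -0.89 Fz 5.46 grip 29.7 open 24.27
t 6.78  y 138.48 mm  x -1.00 z 55.50 | Fy -11.77 Fx -0.66 Fz 5.69 grip 29.7 open 24.22
```

```bash
python3 -m pendant '[0,0,0,0,0,0,0.2, 0,0,0,0,0,0,0.2, 0,0,0,-0.005,0,0,0.2, 0,0,0,-0.01,0,0,0.2, 0,0,0,-0.015,0,0,0.2, 0,0,0,-0.02,0,0,0.2, 0,0,0,-0.025,0,0,0.2, 0,0,0,-0.03,0,0,0.2]'>/dev/null; python3 st.py
python3 -m pendant '[0,0,0,-0.002,0,0,0.2, 0,0,0,-0.005,0,0,0.2]'>/dev/null; python3 st.py
python3 -m pendant '[0,0,0,-0.002,0,0,0.2, 0,0,0,-0.005,0,0,0.2]'>/dev/null; python3 st.py
```

```text
t 7.78  y 131.82 mm  x -1.00 z 55.70 | Fy 5.30 Fx -0.28 Fz 3.10 grip 29.4 open 23.87
t 8.03  y 130.08 mm  x -0.99 z 55.69 | Fy 5.09 Fx -1.56 Fz 3.27 grip 29.4 open 24.30
t 8.28  y 128.60 mm  x -0.97 z 55.73 | Fy 4.78 Fx -0.36 Fz 3.46 grip 29.5 open 24.02
```

```bash
python3 -m pendant '[0,0,0,-0.002,0,0,0.2, 0,0,0,-0.005,0,0,0.2]'>/dev/null; python3 st.py
python3 -m pendant '[0,0,0,-0.002,0,0,0.2, 0,0,0,-0.004,0,0,0.2]'>/dev/null; python3 st.py
```

```text
t 8.53  y 127.31 mm  x -0.95 z 55.75 | Fy 6.93 Fx -1.55 Fz 3.74 grip 29.5 open 24.13
t 8.78  y 127.29 mm  x -0.96 z 55.77 | Fy 11.18 Fx -0.49 Fz 2.97 grip 29.4 open 24.14
```

```bash
python3 -m pendant '[0,0,0,-0.001,0,0,0.2, 0,0,0,-0.001,0,0,0.2, 0,0,0,-0.001,0,0,0.2]'>/dev/null; python3 st.py
python3 -m pendant '[0,0,0,0,0,0,0.2, 0,0,0,0,0,0,0.2, 0,0,0,0,0,0,0.2, 0,0,0,0,0,0,0.2]'>/dev/null; python3 st.py
```

```text
t 9.15  y 127.31 mm  x -0.96 z 55.80 | Fy 10.60 Fx -1.09 Fz 3.40 grip 29.4 open 24.04
t 9.65  y 127.30 mm  x -0.95 z 55.80 | Fy 10.56 Fx -0.23 Fz 3.41 grip 29.4 open 24.06
```

```bash
python3 -m pendant '[0,0,0,-0.0013,0,0,0.2, 0,0,0,-0.0013,0,0,0.2, 0,0,0,-0.0013,0,0,0.2]'>/dev/null; python3 st.py
python3 -m pendant '[0,0,0,0,0,0,0.2, 0,0,0,0,0,0,0.2, 0,0,0,0,0,0,0.2, 0,0,0,0,0,0,0.2]'>/dev/null; python3 st.py
```

```text
t 10.03  y 127.28 mm  x -0.97 z 55.80 | Fy 11.60 Fx -0.59 Fz 3.23 grip 29.4 open 23.97
t 10.53  y 127.29 mm  x -0.96 z 55.80 | Fy 11.85 Fx -0.77 Fz 2.67 grip 29.4 open 24.35
```

```bash
python3 -m pendant '[0,0,0,0.005,0,0,0.2, 0,0,0,0.01,0,0,0.2, 0,0,0,0.015,0,0,0.2, 0,0,0,0.02,0,0,0.2, 0,0,0,0.024,0,0,0.2, 0,0,0,0.026,0,0,0.2, 0,0,0,0.026,0,0,0.2, 0,0,0,0.026,0,0,0.2]'>/dev/null; python3 st.py
```

```text
t 11.53  y 130.00 mm  x -0.95 z 55.57 | Fy -5.98 Fx -1.53 Fz 5.97 grip 29.7 open 23.90
```

```bash
python3 -m pendant '[0,0,0,0,0,0,0.2, 0,0,0,0,0,0,0.2]'>/dev/null; python3 st.py
python3 -m pendant '[0,0,0,0.004,0,0,0.2, 0,0,0,0.006,0,0,0.2, 0,0,0,0.006,0,0,0.2]'>/dev/null; python3 st.py
```

```text
t 11.78  y 129.99 mm  x -0.94 z 55.58 | Fy -5.68 Fx -2.44 Fz 6.72 grip 29.8 open 24.32
t 12.15  y 131.81 mm  x -0.95 z 55.55 | Fy -5.60 Fx -2.19 Fz 7.30 grip 29.7 open 24.08
```

```bash
python3 -m pendant '[0,0,0,0.002,0,0,0.2, 0,0,0,0.0036,0,0,0.2, 0,0,0,0.0036,0,0,0.2, 0,0,0,0.0036,0,0,0.2]'>/dev/null; python3 st.py
python3 -m pendant '[0,0,0,-0.003,0,0,0.2, 0,0,0,-0.004,0,0,0.2, 0,0,0,-0.004,0,0,0.2]'>/dev/null; python3 st.py
```

```text
t 12.65  y 132.82 mm  x -0.95 z 55.55 | Fy -5.58 Fx -1.44 Fz 6.88 grip 29.7 open 24.12
t 13.03  y 132.78 mm  x -0.96 z 55.57 | Fy -2.26 Fx -2.24 Fz 5.80 grip 29.7 open 24.07
```

```bash
python3 -m pendant '[0,0,0,0.003,0,0,0.2, 0,0,0,0.0046,0,0,0.2, 0,0,0,0.0046,0,0,0.2]'>/dev/null; python3 st.py
python3 -m pendant '[0,0,0,-0.003,0,0,0.2, 0,0,0,-0.0065,0,0,0.2, 0,0,0,-0.0065,0,0,0.2]'>/dev/null; python3 st.py
```

```text
t 13.40  y 133.05 mm  x -0.98 z 55.52 | Fy -5.02 Fx -1.82 Fz 5.57 grip 29.7 open 24.07
t 13.78  y 132.91 mm  x -0.95 z 55.58 | Fy 0.82 Fx -1.09 Fz 5.31 grip 29.6 open 23.92
```

```bash
python3 -m pendant '[0,0,0,0,0,0,0.32, 0,0,0,0,0,0,0.36, 0,0,0,0,0,0,0.5, 0,0,0,0,0,0,0.8]'>/dev/null; python3 st.py
python3 -m pendant '[0,0,0,0,0,0,1, 0,0,0,0,0,-0.15,1, 0,0,0,0,0,-0.35,1, 0,0,0,0,0,-0.55,1, 0,0,0,0,0,-0.58,1]'>/dev/null; python3 st.py
python3 - <<'E'
from h import *
d=cam('top'); c=cloud(d)[160:250,270:340].reshape(-1,3); im=d['image'][160:250,270:340].reshape(1,-1,3)
h=cv2.cvtColor(im,cv2.COLOR_RGB2HSV)[0]
m=(h[:,0]>4)&(h[:,0]<19)&(h[:,1]>170)&(h[:,2]>80)&(c[:,2]>.1)
yaw=-.0912; e=np.array([-np.sin(yaw),np.cos(yaw)]); f=np.array([e[1],-e[0]])
L=np.c_[(c[m][:,:2]-[.5426,.0285])@f,(c[m][:,:2]-[.5426,.0285])@e,c[m][:,2]]
print(len(L),L.mean(0),L.min(0),L.max(0)); 
print(L[np.argsort(L[:,0])][::8].round(4))
E
```

```text
t 14.28  y 133.85 mm  x -1.20 z 55.24 | Fy -0.14 Fx -0.25 Fz -0.12 grip 0.0 open 59.63
t 14.90  y 134.73 mm  x 1.75 z 236.39 | Fy -0.62 Fx 0.39 Fz -0.52 grip 0.0 open 85.27
113 [-0.0311363  -0.11175252  0.14777243] [-0.04178146 -0.1233059   0.12897262] [-0.01638148 -0.10099361  0.15897864]
[[-0.0418 -0.1029  0.1515]
 [-0.0404 -0.1189  0.1524]
 [-0.0389 -0.1129  0.1512]
 [-0.0373 -0.1061  0.1558]
 [-0.036  -0.1223  0.1548]
 [-0.0344 -0.1159  0.1563]
 [-0.0331 -0.1104  0.1512]
 [-0.0315 -0.104   0.1527]
 [-0.0302 -0.1206  0.1492]
 [-0.0287 -0.1144  0.149 ]
 [-0.0274 -0.1091  0.1425]
 [-0.0258 -0.1024  0.1453]
 [-0.0224 -0.1191  0.1413]
 [-0.02   -0.1015  0.133 ]
 [-0.0164 -0.1199  0.1329]]
```

```bash
python3 go.py 0.5332 0.133 0.2305; cat go.py | tail -3
```

```text
shift [-0.1043 -0.0663  0.0128] turn [ 0.0149 -0.0037  0.0014] t 14.95
f=np.array([np.cos(yaw),np.sin(yaw),0]); # wanted tool y, z down
Rw=R.from_matrix(np.c_[np.cross(f,[0,0,-1]),f,[0,0,-1]])
print('shift',(Rt.inv().apply(np.array([x,y,z])-p)/.3).round(4),'turn',(np.degrees((Rt.inv()*Rw).as_rotvec())/30).round(4),'t',o['t'])
```

```bash
python3 -m pendant '[0.015,-0.004,0.013,-0.104,-0.066,0.013,1, 0.015,-0.004,0.013,-0.104,-0.066,0.013,1, 0.015,-0.004,0.013,-0.104,-0.066,0.013,1, 0.015,-0.004,0.013,-0.104,-0.066,0.013,1]' | head -3
python3 - <<'E'
from h import *
d=cam('wrist'); save(d,'wrist2.png')
a=cv2.cvtColor(cv2.imread('pics/wrist1.png'),cv2.COLOR_BGR2GRAY).astype(np.float32); b=cv2.cvtColor(d['image'],cv2.COLOR_RGB2GRAY).astype(np.float32)
def pos(roi_a,marg=14):
    y0,y1,x0,x1=roi_a; t=a[y0:y1,x0:x1]
    r=cv2.matchTemplate(b[y0-marg:y1+marg,x0-marg:x1+marg],t,cv2.TM_CCOEFF_NORMED); _,m,_,(px,py)=cv2.minMaxLoc(r)
    q=b[y0-marg+py:y1-marg+py,x0-marg+px:x1-marg+px]
    s,_=cv2.phaseCorrelate(t,np.ascontiguousarray(q),cv2.createHanningWindow((t.shape[1],t.shape[0]),cv2.CV_32F))
    M=np.eye(2,3,dtype=np.float32); cc,M=cv2.findTransformECC(t,np.ascontiguousarray(q),M,cv2.MOTION_TRANSLATION,(3,100,1e-5))
    return (px-marg,py-marg),round(m,3),np.round([px-marg+M[0,2],py-marg+M[1,2]],2),np.round(s,2)
for n,r in {'flange':(112,136,248,294),'collar':(154,170,252,290),'hub':(112,170,250,292),'cover':(188,222,236,306),'casing':(225,310,240,300)}.items(): print(n,pos(r))
print(d['fx'])
E
```

```text
t: 15.45
tool_pos: [0.5313, 0.1332, 0.225]
tool_rot: [-2.323, -2.108, 0.012]
flange ((4, 2), 0.991, array([3.48, 1.78], dtype=float32), array([-0.56, -0.51]))
collar ((3, 2), 0.941, array([3.42, 1.48], dtype=float32), array([ 0.44, -0.18]))
hub ((3, 2), 0.985, array([3.48, 1.68], dtype=float32), array([ 1.06, -0.28]))
cover ((3, 2), 0.975, array([3.02, 1.71], dtype=float32), array([ 0.31, -0.01]))
casing ((3, 3), 0.982, array([2.91, 2.8 ], dtype=float32), array([ 0.04, -0.28]))
291.16640767435007
```

The shaft stayed put on release: the hub shifted about 1.5 px inward relative to the casing, against the expected 1.5 mm. Next is the lever.

```bash
cat >> st.py <<'E'
if len(sys.argv)>1:
    x,y,z=[float(v)/1e3 for v in sys.argv[1:4]]
    import subprocess
    w=np.array([.5426,.0285,0])+x*f+y*e; print(subprocess.run(['python3','go.py',*map(str,[w[0],w[1],z])],capture_output=True,text=True).stdout)
E
sed -i '1a import sys' st.py; python3 st.py 9 -111.5 200
```

```text
t 15.50  y 103.22 mm  x -20.69 z 225.21 | Fy -0.08 Fx -0.41 Fz -0.95 grip 0.0 open 85.49
shift [-0.715   0.1037  0.0847] turn [-0.0161  0.0039 -0.0106] t 15.5
```

```bash
python3 -m pendant '[-0.016,0.004,-0.01,-0.2,0.05,0,0, -0.016,0.004,-0.01,-0.4,0.1,0,0, -0.016,0.004,-0.01,-0.6,0.104,0,0, -0.016,0.004,-0.01,-0.715,0.104,0.04,0, -0.016,0.004,-0.01,-0.715,0.104,0.08,0, -0.016,0.004,-0.01,-0.715,0.104,0.08,0, -0.016,0.004,-0.01,-0.715,0.104,0.08,0]' >/dev/null
python3 st.py 9 -111.5 148
python3 - <<'E'
from h import *
d=cam('scene'); im=d['image'][120:280,200:370]; cv2.imwrite('pics/s2.png',cv2.resize(im,None,fx=3.5,fy=3.5,interpolation=cv2.INTER_CUBIC)[:,:,::-1])
d=cam('top'); a=cv2.cvtColor(np.load('top_im.npy'),cv2.COLOR_RGB2GRAY).astype(np.float32); b=cv2.cvtColor(d['image'],cv2.COLOR_RGB2GRAY).astype(np.float32)
for n,(y0,y1,x0,x1) in {'hub':(183,206,178,209),'cover+casing':(170,215,214,270)}.items():
    M=np.eye(2,3,dtype=np.float32); print(n,cv2.findTransformECC(a[y0:y1,x0:x1],b[y0:y1,x0:x1],M,cv2.MOTION_TRANSLATION,(3,200,1e-6)))
E
```

```text
t 16.38  y -110.72 mm  x 9.09 z 201.98 | Fy 0.64 Fx -0.81 Fz -0.11 grip 0.0 open 0.17
shift [-0.0026 -0.0004  0.1799] turn [ 0.0013 -0.0004  0.002 ] t 16.375

hub (0.921807851771402, array([[ 1.        ,  0.        ,  0.22876513],
       [ 0.        ,  1.        , -0.10232723]], dtype=float32))
cover+casing (0.9717033341308325, array([[ 1.        ,  0.        , -0.28784516],
       [ 0.        ,  1.        , -0.02410826]], dtype=float32))
```

View pics/s2.png

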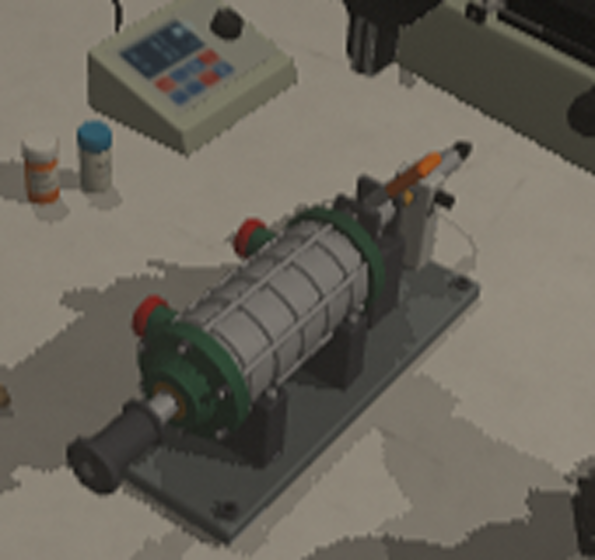

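The scene view shows the lever still up, with the pad at (413,177), and the hub free. The two image checks disagree a little on where the hub sits. I'll recheck using optical flow and PnP on the saved wrist images, which costs no robot time.

Run:
```python
from h import *
a=cv2.imread('pics/wrist1.png',0); b=cv2.imread('pics/wrist2.png',0); c=np.load('wrist_cl.npy')
fx=291.166; K=np.array([[fx,0,256],[0,fx,192],[0,0,1.]])
mask=np.zeros_like(a); mask[20:330,20:500]=255; mask[240:,:175]=0; mask[240:,325:]=0; mask[100:182,235:305]=0
pts=cv2.goodFeaturesToTrack(a,400,.01,5,mask=mask)
lk=dict(winSize=(13,13),maxLevel=3,criteria=(3,50,1e-4))
def track(p):
    q,s,_=cv2.calcOpticalFlowPyrLK(a,b,p,None,**lk); r,s2,_=cv2.calcOpticalFlowPyrLK(b,a,q,None,**lk)
    return q,(s.ravel()==1)&(np.linalg.norm(r-p,axis=2).ravel()<.1)
q,ok=track(pts)
def X(p): i=np.round(p[:,0]).astype(int); return c[i[:,1],i[:,0]].astype(float)
hm=np.zeros_like(a); hm[112:172,245:297]=255
ph=cv2.goodFeaturesToTrack(a,40,.01,3,mask=hm); qh,okh=track(ph)
hz=X(ph)[:,2]; okh&=(hz>.06)&(hz<.12)
W=X(pts); ok&=(W[:,2]>-.05)&(W[:,2]<.3)
# cam1 from its own cloud, cam2 from static tracks
_,r1,t1,i1=cv2.solvePnPRansac(W[ok],pts[ok],K,None,reprojectionError=1.)
_,r2,t2,i2=cv2.solvePnPRansac(W[ok],q[ok],K,None,reprojectionError=.6)
print(ok.sum(),len(i1),len(i2))
e=np.array([.0911,.9958,0]); H=X(ph)[okh]
def pr(P,r,t): return cv2.projectPoints(P,r,t,K,None)[0][:,0]
def flowres(P,p,q): return (q-p)[:,0]-(pr(P,r2,t2)-pr(P,r1,t1))
res=flowres(H,ph[okh],qh[okh]); J=(pr(H+e*1e-3,r2,t2)-pr(H,r2,t2))
print('hub shift mm',((res*J).sum(1)/(J**2).sum(1)).round(2), 'med',np.median((res*J).sum(1)/(J**2).sum(1)))
S=ok&(W[:,2]>.06); rs=flowres(W[S],pts[S],q[S]); Js=(pr(W[S]+e*1e-3,r2,t2)-pr(W[S],r2,t2)); print('casing',np.percentile((rs*Js).sum(1)/(Js**2).sum(1),[25,50,75]).round(2),S.sum())
```

```text
303 284 239
hub shift mm [-1.3  -1.29 -1.32 -1.36 -1.51 -1.37 -1.43 -1.5  -1.48 -1.35 -1.41 -1.43
 -1.32 -1.19 -1.5  -1.17 -1.5  -1.18 -1.25] med -1.3572955069255592
casing [-0.06  0.01  0.09] 105
```

The hub moved −1.36 mm against an expected −1.48 mm, so the shaft sits within about 0.1 mm of the middle. I'll press the lever along its arc.

```bash
python3 -m pendant '[0,0,0,0,0,0.1,0, 0,0,0,0,0,0.18,0, 0,0,0,0,0,0.18,0, 0,0,0,0,-0.03,0.18,0, 0,0,0,0,-0.06,0.18,0, 0,0,0,0,-0.085,0.19,0, 0,0,0,0,-0.104,0.202,0]' >/dev/null
python3 st.py -33.6 -111.5 132
python3 -m pendant '[0,0,0,0,-0.018,0.015,0, 0,0,0,0,-0.035,0.03,0, 0,0,0,0,-0.05,0.05,0, 0,0,0,0,-0.065,0.069,0]' >/dev/null
python3 st.py -48.5 -111.5 106.5
```

```text
t 17.35  y -112.04 mm  x -22.48 z 141.75 | Fy 0.05 Fx -0.35 Fz 2.44 grip 0.8 open -0.24
shift [ 0.0018 -0.0371  0.0324] turn [ 0.0039  0.0006 -0.0019] t 17.35

t 17.85  y -112.07 mm  x -41.01 z 120.75 | Fy -0.17 Fx 4.30 Fz 3.02 grip 2.1 open 0.07
shift [ 0.0019 -0.0251  0.0474] turn [ 0.0063  0.0007 -0.0017] t 17.85
```

Contact and arc look right. I'll continue to level.

```bash
python3 -m pendant '[0,0,0,0.002,-0.009,0.015,0, 0,0,0,0.002,-0.017,0.03,0, 0,0,0,0.002,-0.023,0.042,0]' >/dev/null
python3 st.py -48.5 -111.5 106.5
python3 -m pendant '[0,0,0,0,-0.001,0.006,0, 0,0,0,0,-0.002,0.008,0]' >/dev/null
python3 st.py -48.5 -111.5 106.5
```

```text
t 18.23  y -111.17 mm  x -49.24 z 107.27 | Fy 0.19 Fx 3.45 Fz 3.05 grip 1.5 open 0.11
shift [-0.0011  0.0025  0.0026] turn [-0.0013 -0.0006 -0.0015] t 18.225

t 18.48  y -111.18 mm  x -49.50 z 106.40 | Fy 0.63 Fx -1.89 Fz 11.75 grip 5.4 open -0.22
shift [-0.0011  0.0033 -0.0003] turn [-0.0014 -0.0007 -0.0014] t 18.475
```

```bash
for i in 1; do python3 -m pendant '[0,0,0,0,0,0.003,0, 0,0,0,0,0,0.006,0]' >/dev/null; python3 st.py; python3 -m pendant '[0,0,0,0,0,0.003,0, 0,0,0,0,0,0.003,0]' >/dev/null; python3 st.py; done
```

```text
t 18.73  y -111.18 mm  x -49.40 z 106.18 | Fy 1.43 Fx -7.32 Fz 20.63 grip 10.2 open 0.07
t 18.98  y -111.22 mm  x -49.39 z 106.12 | Fy 2.31 Fx -8.80 Fz 21.81 grip 11.0 open -0.03
```

```bash
python3 -m pendant '[0,0,0,0,0.002,0.004,0, 0,0,0,0,0.002,0.004,0, 0,0,0,0,0.002,0.004,0]' >/dev/null; python3 st.py; python3 -m pendant '[0,0,0,0,0,-0.05,0, 0,0,0,0,0,-0.2,0, 0,0,0,0,0,-0.35,0, 0,0,0,0,0,-0.35,0, 0,0,0,0.1,-0.4,-0.35,0, 0,0,0,0.1,-0.4,-0.35,0, 0,0,0,0.1,-0.4,-0.35,0]' >/dev/null; python3 st.py
python3 - <<'E'
from h import *
d=cam('top'); c=cloud(d); h=cv2.cvtColor(d['image'],cv2.COLOR_RGB2HSV)
yaw=-.0912; e=np.array([-np.sin(yaw),np.cos(yaw)]); f=np.array([e[1],-e[0]])
L=np.dstack([(c[...,:2]-[.5426,.0285])@f,(c[...,:2]-[.5426,.0285])@e,c[...,2]])
m=(h[...,0]>4)&(h[...,0]<19)&(h[...,1]>170)&(h[...,2]>80)&(abs(L[...,0])<.1)&(abs(L[...,1]+.11)<.03)
q=L[m]; print(len(q),q.mean(0),q.min(0),q.max(0)); m2=q[:,0]<-.03; print(np.polyfit(q[m2,0],q[m2,2],1))
d=cam('scene'); im=d['image'][120:280,200:370]; cv2.imwrite('pics/s3.png',cv2.resize(im,None,fx=3.5,fy=3.5,interpolation=cv2.INTER_CUBIC)[:,:,::-1])
E
```

```text
t 19.35  y -111.21 mm  x -49.29 z 105.94 | Fy 2.42 Fx -13.54 Fz 29.54 grip 14.6 open -0.13
t 20.23  y -80.10 mm  x -172.83 z 203.43 | Fy 0.06 Fx 0.30 Fz -0.40 grip 0.0 open 0.03
125 [-0.05109044 -0.11209092  0.10557668] [-0.06492604 -0.12410531  0.10017205] [-0.03095196 -0.10072474  0.11027412]
[0.012537   0.10621721]
```

View pics/s3.png

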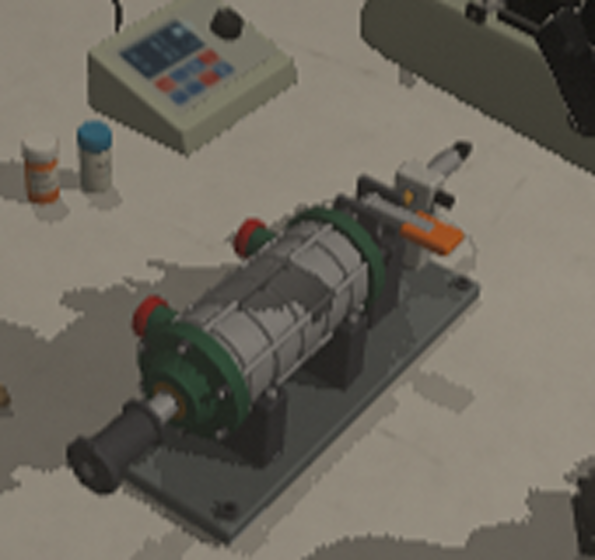

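The lever is level, with the pad top at 106 mm and a slope of about 0.01. The hub hasn't moved between the two scene views, and the robot is clear.

```bash
python3 -c "
from station import ctrl
print(ctrl.finish_job())"
```

```text
the job is handed in; nothing more can be done
None
```

The job is handed in. The float measured about 11.2 mm, each stop was held at roughly 8 N for over half a second, the shaft was left within about 0.1 mm of half float, and the clamp lever is fully down with the gauge probe untouched.

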